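Drain the air service block with the bayonet key

TASK

Drain the grey compressed-air service block: first press its mushroom-headed vent plunger fully down to its stop for a moment and let it spring back up. Then take the steel drain key (the one with the flat bar grip and two lugs at its foot), set its lugs into the two slots of the round socket, push it home against the spring until its flange meets the rim, turn it a full quarter turn clockwise seen from above, and finish while still gripping it there, seated and turned: the valve springs shut, so the job ends with the key in your grip, not let go. Leave everything else on the table standing where it is.

Things in the scene. Friction and masses are not known exactly. Their poses are not given: they have to be found in the camera images.
- block: service block, fixed to the table: grey slab 100 (x) x 260 (y) x 30 mm; origin at the centre of its underside, on the table. x and y axes level, z up; it may be turned about z. The socket stands on top at local y = -65 mm, the vent plunger at local y = +70 mm; a gauge is on its -x face.
- socket (a point): centre of the socket's mouth, level with the rim, 62 mm above the table; axes as the block's. Upright aluminium tube 60 mm outside, 52 inside; its rim overhangs inwards (9 mm thick) to a round hole 28 mm across with two opposite slots for the lugs, along local +x and -x, about 14 mm wide at the hole and wider outwards. Below the rim the lugs are free to turn clockwise only
- seat (a joint): how far the sprung floor inside the socket is pushed down, m. 0 at rest: floor 8 mm below the rim; a key dropped in rests on it, lugs in the slots, flange 10 mm above the rim. 0.007: lugs just under the overhang. 0.010: flange on the rim (spring about 5 N there), where the key turns freely under the overhang; the spring lifts it back up to the overhang
- twist (a joint): turn of the sprung floor, clockwise from above, rad; 0 at rest. It follows the key after about 0.15 rad of lost motion, so reads about 1.4 at a quarter turn. A return spring resists with up to 0.17 N m at a quarter turn and turns a released key back; a fixed stop ends the key's turn at about 100 degrees
- plunger_top (a point): centre of the top of the vent plunger's round mushroom head (steel, 36 mm across, head 10 mm thick), 80 mm above the table when up; it moves down with the plunger
- plunger (a joint): how far the vent plunger is pressed, m: 0 up, 0.012 at its stop; takes about 3 N to start and 9 N at the stop, springs back up
- key_mid (a point): drain key, steel, about 0.12 kg, standing upright on its foot at the start; this point is on its axis half-way up, 28.5 mm above the foot (total height 57 mm). z up, x along grip and lugs; a half turn gives the same key. Flat bar grip from 23 to 57 mm above the foot, 46 mm long along x, 16 mm thick along y: grasp it across the thickness
- key: the same key; origin at the centre of its foot, axes as above. Two lugs at the foot, opposite each other along x: 40 mm over both tips, 8 mm wide, 6 mm high; round spigot 24 mm across from the foot up to 18 mm; round flange 34 mm across from 18 to 23 mm, then the grip
- plug: plain blanking plug that does not belong in this job: steel, round knob on top (28 mm across), round foot without lugs, 50 mm tall; origin at the centre of its underside
- jar: small glass jar with steel lid, 42 mm across, 55 mm tall; origin at the centre of its underside
- tape: roll of paper tape lying flat, 100 mm across, 36 mm high; origin at the centre of its underside
- tub: open white plastic tub, 124 mm across the rim, 110 mm tall; origin at the centre of its underside
- can: spray can, 60 mm across, 170 mm tall; origin at the centre of its underside
- wrench: steel wrench lying flat on the table; origin in its handle
- brush: brush lying flat on the table; origin in its handle

How it is judged:
By the outcome, as a careful person would: the job done as asked, in the order asked, and still so for the second after the job is handed in, while the arm keeps its last pose, push and grip.
It also fails if it takes over 59 s, if anything falls off the work surface, if the arm or the gripper's body presses on something with over 40 N, if the wrist force passes 120 N, or if a joint passes its speed limit or range.

ROBOT

A 6-joint arm with a two-finger parallel gripper is mounted at the origin on the work surface. World frame = base frame: x ahead of the robot, y to its left, z up, the work surface at z = 0. Lengths are in m, angles in rad, forces in N, time in s.
With the tool pointing down it reaches from about 0.35 to 0.975 m from the base axis. Payload 4.9 kg.
Tool frame: the origin (TCP) lies at the very end of the fingers, on their centre line; the grasp point (between the pads) lies manip.grip_point_offset behind it (manip.grip_point_offset is the distance from the TCP to the grasp point, in m); z points along the fingers, y is the line along which they close (so a half turn about z gives the same grasp; the last joint's range is limited). The gripper opens to 85 mm and grips with 20 to 120 N. Pads are 22 mm wide; open, the fingers measure 114 mm over their backs; the gripper's body (76 mm by 85 mm) begins 54 mm behind the grasp point. The pads swing forward as they close: fully open they stand 13 mm farther back than shut.
Start: joints at [-1.462, 0.053, 1.613, -0, 1.476, -0.119], TCP at [0.141, -0.609, 0.231] pointing down, gripper open.
Joint ranges: [-3.01, 3.01], [-1.01, 2.22], [0.06, 2.58], [-1.02, 4.17], [0.09, 2.62], [-3.14, 3.14]. Speed limits (rad/s): [2.57, 2.57, 3.14, 3.14, 3.14, 3.14].

INTERFACE

Orientations are given as a unit quaternion [w, x, y, z].
In Python, from plant import manip gives the robot as it stands.
- The arm moves only by the shell command python3 -m crank 'ROWS' [OPENING]. ROWS is JSON, a list of rows, each an object of numbers: "x", "y", "z": the shift along the tool's x, y, z in cm; "turn": the turn about the tool's z in rad. In form: [{"x": .., "y": .., "z": .., "turn": ..}, ...]. A call has 1 to 5 rows; each row shifts and turns the commanded pose from where the row before left it, along the tool's axes as they then stand; what a row does not reach is not made up. A row lasts 1/10 s, in which the tool goes at most 50 mm and 8.59 degrees, less where a joint would pass 70% of its speed; a pose out of reach is approached as far as the arm can. A call with a gripper value outside its range is refused whole. OPENING is the opening in per cent of the stroke, from 0 (shut) to 100 (fully open), set as the call begins (- or left out, the last holds). The fingers move at their own pace and stop on an object; the grip force is fixed at half the most. Time passes only in rows, so rows that do not move let the fingers close. It gives the time, the measured TCP pose, the force, the opening and the grip force at its end, in the units of the state.
- manip.state(): the state, without advancing time (a new reading comes with each control period).
- manip.grab_frame(name): name is "scene" or "side" or "wrist"; returns (picture, depth): 384x512x3 uint8, red, green, blue; 384x512 float32, m along the optical axis (not along the pixel's ray), 0 where there is no reading.
- manip.camera_model(name): a dict with "mtx" (3x3 intrinsics, pixels), "world_to_cam" (4x4, takes a point from world to camera coordinates). Camera axes: x right, y down, z forward; pixel columns grow to the right and rows downward; lengths in m; the calibration is good to about 2 mm. A picture is of the moment at which its call begins: read the wrist's pose just before it. camera_model takes no time and is no camera call; for the wrist camera it gives the pose at the moment of the call.
- manip.job_done(): hands the job in; it is judged then, once.
The state is a dict: "time": time; "joint_pos": joint angles; "joint_vel": joint speeds; "joint_efforts": joint torques, N m; "tool_pos": TCP position; "tool_rot": TCP orientation; "contact_force": force on the tool from outside, world axes, zero at the start; "ft_torque": the same for the moment, N m; "gripper_width": opening from 0.0 (shut) to 1.0 (fully open); "grasp_force": force on a finger pad.
Only numpy, scipy, OpenCV 4.12 (cv2) and the standard library are available. Lean on these libraries where they do the work, as an engineer would, in place of code of your own. Each camera call takes 0.05 s, during which the arm holds its last target. There are 200 camera calls.

## Working session

There is one attempt and no reset: what is moved stays moved. The work goes in short steps, Python scripts to look and compute and a shell command to move; the robot and the scene stay as the last step left them, time stands still between calls to the robot, and variables do not carry over. Pictures are saved under pics/ and viewed, at most 10 in all, crops included, and the job is handed in when it is done.

```bash
mkdir -p pics; ls
python3 - <<'E'
from plant import manip
import cv2,numpy as np
print(manip.state(), manip.grip_point_offset)
for n in("scene","side"):
    p,d=manip.grab_frame(n); m=manip.camera_model(n)
    cv2.imwrite(f"pics/{n}0.png",p[:,:,::-1]); np.savez(f"{n}0.npz",p=p,d=d,K=m["mtx"],T=m["world_to_cam"])
E
```

```text
pics
{'time': 0.0, 'joint_pos': array([-1.46200166e+00,  5.33414577e-02,  1.61427024e+00, -1.94265422e-06,
        1.47601755e+00, -1.18991890e-01]), 'joint_vel': array([0.00049995, 0.00095449, 0.00049912, 0.00038169, 0.00114349,
       0.00236948]), 'joint_efforts': array([-5.30965135e-04, -3.93682408e+01, -3.70183682e+01, -3.72014401e-04,
        7.00846067e-03, -2.20288956e-05]), 'tool_pos': array([ 0.1410759 , -0.60823592,  0.23008677]), 'tool_rot': array([-1.01828828e-03,  9.93520643e-01,  1.13647240e-01,  4.22501623e-06]), 'contact_force': array([ 0.14302589, -0.41579164, -0.21983155]), 'ft_torque': array([ 0.0139486 ,  0.01037754, -0.02689855]), 'grasp_force': 0.0, 'gripper_width': 0.9952647327664543} 0.0187
```

View pics/scene0.png

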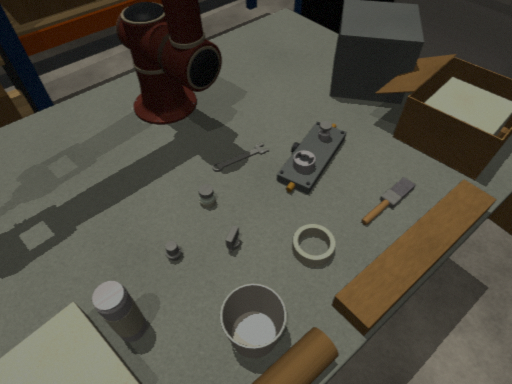

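View pics/side0.png

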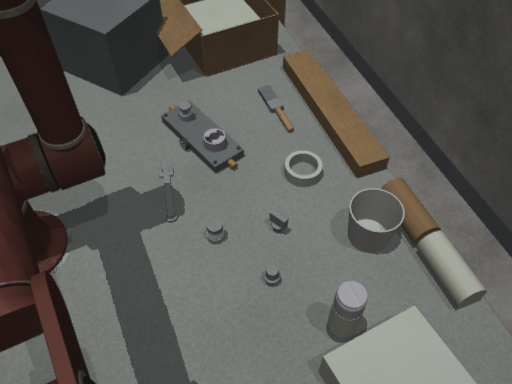

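Scene view: socket at (305,157), plunger at (325,130), key at (233,238), with the jar at (207,196) and plug at (173,251). Side view: socket at (214,137), plunger at (185,107), key at (279,218).

```bash
cat > h.py <<'E'
import numpy as np
def cloud(d,K,T):
    v,u=np.mgrid[:d.shape[0],:d.shape[1]]
    P=np.stack([(u-K[0,2])/K[0,0]*d,(v-K[1,2])/K[1,1]*d,d],-1)
    return (P-T[:3,3])@T[:3,:3]   # R^T (p-t)
E
python3 - <<'E'
from h import *
import cv2
f={n:np.load(n+"0.npz") for n in("scene","side")}
px={"socket":((305,157),(214,137)),"plunger":((325,130),(185,107)),"key":((233,238),(279,218)),"jar":((207,192),(215,228)),"plug":((173,247),(272,271)),"tub":((254,318),(375,220)),"can":((112,297),(350,298)),"tape":((314,243),(304,168))}
for k,uv in px.items():
    Ps=[f[n]["K"]@f[n]["T"][:3] for n in f]
    X=cv2.triangulatePoints(Ps[0],Ps[1],np.float64(uv[0]),np.float64(uv[1])).ravel();print(k,(X[:3]/X[3]).round(3))
for n in f:
    W=cloud(f[n]["d"],f[n]["K"],f[n]["T"]); 
    def near(i,r,z0,z1):
        u,v=px[i][0 if n=="scene" else 1]
        Q=W[v-r:v+r,u-r:u+r].reshape(-1,3);return Q[(Q[:,2]>z0)&(Q[:,2]<z1)]
    q=near("plunger",16,.072,.09);print(n,"plunger",len(q),q.mean(0).round(4), (q[:,:2].min(0)+q[:,:2].max(0))/2)
    q=near("socket",20,.056,.068);c,r=cv2.minEnclosingCircle(q[:,:2].astype(np.float32));print("socket",c,r,q[:,2].mean())
    q=near("socket",70,.024,.036);print("slab",cv2.minAreaRect(q[:,:2].astype(np.float32)))
    q=near("key",22,.03,.065);print("key",q[:,2].max(),cv2.minAreaRect(q[:,:2].astype(np.float32)))
E
```

```text
socket [0.531 0.131 0.059]
plunger [0.491 0.258 0.066]
key [ 0.596 -0.169  0.04 ]
jar [ 0.443 -0.138  0.04 ]
plug [ 0.525 -0.294  0.039]
tub [ 0.789 -0.272  0.075]
can [ 0.614 -0.456  0.151]
tape [ 0.726 -0.03   0.023]
scene plunger 100 [0.49   0.2516 0.08  ] [0.48920068 0.25361673]
socket (0.5314358472824097, 0.12629438936710358) 0.031228946521878242 0.06150772549753886
slab ((0.5065512657165527, 0.23677033185958862), (0.16332007944583893, 0.612716555595398), 25.28412628173828)
key 0.06097000418559971 ((0.5938171148300171, -0.17255672812461853), (0.01624683104455471, 0.04683535546064377), 28.538856506347656)
side plunger 105 [0.4886 0.2527 0.0796] [0.48882487 0.25515807]
socket (0.5321245193481445, 0.12668271362781525) 0.03140922263264656 0.061440548208262016
slab ((0.5421243906021118, 0.315228134393692), (0.3278924524784088, 0.4834815561771393), 29.520591735839844)
key 0.06215753589024804 ((0.5919390916824341, -0.17264139652252197), (0.0174016822129488, 0.04644525796175003), 30.373416900634766)
```

```bash
R='{"x":3.0,"y":-2.45}'
python3 -m crank '[{"x":3.0,"y":-2.4},{"x":3.0,"y":-2.4},{"x":3.0,"y":-2.4},{"x":3.0,"y":-2.4},{"x":3.0,"y":-2.4}]' 0
python3 -m crank '[{"x":3.0,"y":-2.4},{"x":3.0,"y":-2.4},{"x":3.0,"y":-2.4},{"x":3.0,"y":-2.4},{"x":3.0,"y":-2.4}]'
python3 -m crank '[{"x":3.0,"y":-2.4},{"x":3.0,"y":-2.4},{"x":3.0,"y":-2.4},{"x":3.0,"y":-2.4},{"x":0,"y":0}]'
cat >> h.py <<'E'
from scipy.spatial.transform import Rotation
def delta(s,tgt,psi=None):
    """shift in tool axes (cm) to world tgt; turn (rad) to tool-x heading psi (deg)"""
    w,x,y,z=s["tool_rot"];R=Rotation.from_quat([x,y,z,w]).as_matrix()
    h=np.degrees(np.arctan2(R[1,0],R[0,0]))
    out=[(R.T@(np.array(tgt)-s["tool_pos"])*100).round(2),"heading",h.round(2)]
    if psi is not None: out+=["turn",np.radians((h-psi+180)%360-180).round(3)]
    return out
def grab(manip,name,out):
    import cv2
    m=manip.camera_model(name);p,d=manip.grab_frame(name)
    cv2.imwrite(f"pics/{out}.png",p[:,:,::-1]);np.savez(out,p=p,d=d,K=m["mtx"],T=m["world_to_cam"])
    return p,d,m["mtx"],m["world_to_cam"]
E
python3 - <<'E'
from h import *
from plant import manip
p,d,K,T=grab(manip,"wrist","w1")
s=manip.state();print(s["time"],s["tool_pos"],s["joint_pos"].round(2),delta(s,[.489,.2535,.15],119.4))
print("cam pos",-T[:3,:3].T@T[:3,3])
W=cloud(d,K,T);
for nm,c,z0,z1 in(("key",(.593,-.1726),.045,.07),):
    q=W[(np.hypot(W[...,0]-c[0],W[...,1]-c[1])<.04)&(W[...,2]>z0)&(W[...,2]<z1)];print(nm,len(q))
    if len(q):
        import cv2;import numpy as np;print(q[:,2].max(),cv2.minAreaRect(q[:,:2].astype(np.float32)))
E
```

```text
0.15 [ 0.14109516 -0.60834642  0.23031593] [-1.46  0.05  1.61  0.    1.48 -0.12] [array([ 53.35, -76.09,   8.17]), 'heading', np.float64(13.05), 'turn', np.float64(-1.856)]
cam pos [ 0.21208457 -0.59282514  0.37273162]
key 0schema error: expected keys x, y, z, turn
schema error: expected keys x, y, z, turn
schema error: expected keys x, y, z, turn
```

View pics/w1.png

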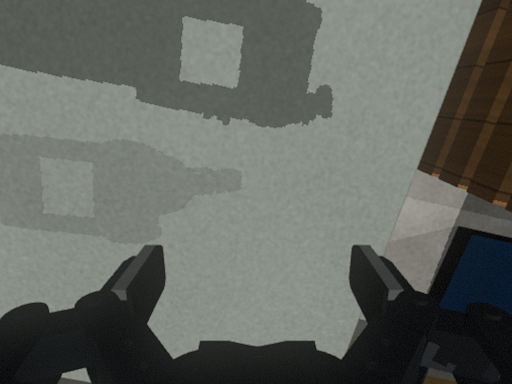

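The rows were refused because every row needs all four keys. The wrist view shows only bare table and the open fingers, so I'll resend in full form.

```bash
python3 -m crank '[{"x":3.0,"y":-2.4,"z":0,"turn":0},{"x":3.0,"y":-2.4,"z":0,"turn":0},{"x":3.0,"y":-2.4,"z":0,"turn":0},{"x":3.0,"y":-2.4,"z":0,"turn":0},{"x":3.0,"y":-2.4,"z":0,"turn":0}]' 0
python3 -m crank '[{"x":3.0,"y":-2.4,"z":0,"turn":0},{"x":3.0,"y":-2.4,"z":0,"turn":0},{"x":3.0,"y":-2.4,"z":0,"turn":0},{"x":3.0,"y":-2.4,"z":0,"turn":0},{"x":3.0,"y":-2.4,"z":0,"turn":0}]'
python3 -m crank '[{"x":3.0,"y":-2.4,"z":0,"turn":0},{"x":3.0,"y":-2.4,"z":0,"turn":0},{"x":2.0,"y":-2.4,"z":0,"turn":0},{"x":1.0,"y":-2.4,"z":0,"turn":0},{"x":0,"y":0,"z":0,"turn":0}]'
cat > look.py <<'E'
import sys,cv2
from h import *
from plant import manip
p,d,K,T=grab(manip,"wrist",sys.argv[1])
s=manip.state();print(s["time"],s["tool_pos"],s["joint_pos"].round(2))
W=cloud(d,K,T)
def near(c,r,z0,z1):
    return W[(np.hypot(W[...,0]-c[0],W[...,1]-c[1])<r)&(W[...,2]>z0)&(W[...,2]<z1)]
for nm,c,r,z0,z1 in(("key",(.593,-.1726),.04,.045,.07),("socket",(.5318,.1265),.036,.056,.067),("plunger",(.489,.2535),.03,.073,.087)):
    q=near(c,r,z0,z1)
    if len(q)>50:
        f=q[:,:2].astype(np.float32);print(nm,len(q),np.median(q[:,2]),cv2.minAreaRect(f),cv2.minEnclosingCircle(f))
print("to plunger",delta(s,[.489,.2535,.15],119.4))
E
python3 look.py w2
```

```text
time: 0.65
tool_pos: [0.2608, -0.4566, 0.2309]
tool_rot: [-0.0, 0.994, 0.113, -0.0]
contact_force: [0.7, -0.9, 0.1]
gripper_width: 0.145
grasp_force: 0.0
time: 1.15
tool_pos: [0.3798, -0.3058, 0.2311]
tool_rot: [-0.0, 0.994, 0.114, -0.0]
contact_force: [0.5, 1.2, 0.7]
gripper_width: -0.001
grasp_force: 0.0
time: 1.65
tool_pos: [0.4455, -0.1909, 0.2309]
tool_rot: [-0.001, 0.993, 0.116, -0.0]
contact_force: [-0.2, -0.5, -1.0]
gripper_width: 0.002
grasp_force: 0.0
1.7 [ 0.44529821 -0.19231543  0.2309814 ] [-0.56 -0.29  1.93 -0.    1.5   0.78]
key 1013 0.05643233475891995 ((0.5924257040023804, -0.1707746982574463), (0.016251640394330025, 0.04601886868476868), 29.31662368774414) ((0.5916801691055298, -0.17099253833293915), 0.023389765992760658)
to plunger [array([ 14.44, -42.4 ,   8.1 ]), 'heading', np.float64(13.21), 'turn', np.float64(-1.853)]
```

```bash
python3 -m crank '[{"x":0.8,"y":-3.6,"z":0,"turn":0},{"x":0.8,"y":-3.6,"z":0,"turn":0},{"x":0.8,"y":-3.6,"z":0,"turn":0},{"x":0.8,"y":-3.6,"z":0,"turn":0},{"x":0.8,"y":-3.6,"z":0,"turn":0}]'
python3 -m crank '[{"x":0.8,"y":-3.6,"z":0,"turn":0},{"x":0.8,"y":-3.6,"z":0,"turn":0},{"x":0.8,"y":-3.6,"z":0,"turn":0},{"x":0.8,"y":-3.6,"z":0,"turn":0},{"x":0,"y":0,"z":0,"turn":0}]'
python3 look.py w3
```

```text
time: 2.2
tool_pos: [0.4433, -0.0088, 0.2313]
tool_rot: [0.0, 0.994, 0.113, 0.0]
contact_force: [0.5, 0.6, -0.8]
gripper_width: 0.001
grasp_force: 0.0
time: 2.7
tool_pos: [0.442, 0.1406, 0.2312]
tool_rot: [-0.0, 0.993, 0.116, -0.0]
contact_force: [-0.4, -0.5, -0.3]
gripper_width: 0.004
grasp_force: 0.0
2.75 [0.44220366 0.13901398 0.23116998] [ 0.14 -0.35  1.97 -0.    1.52  1.48]
socket 2011 0.06164276012551473 ((0.5318180322647095, 0.12855829298496246), (0.05867941305041313, 0.058494433760643005), 13.01508617401123) ((0.5313543677330017, 0.1286499947309494), 0.029996788129210472)
plunger 1296 0.07975467739569315 ((0.488170325756073, 0.2557862102985382), (0.03485728055238724, 0.034763433039188385), 57.422767639160156) ((0.4883299767971039, 0.25610053539276123), 0.017919305711984634)
to plunger [array([  7.17, -10.08,   8.11]), 'heading', np.float64(13.19), 'turn', np.float64(-1.854)]
```

View pics/w3.png

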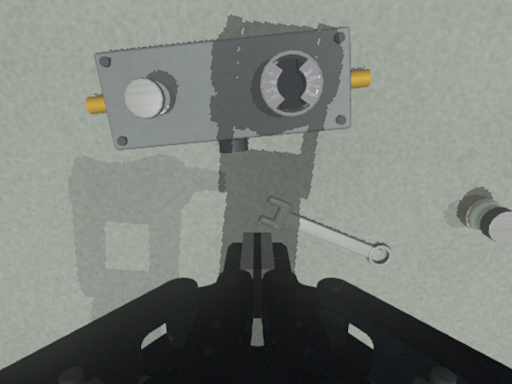

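The wrist view shows the plunger head at (147,97) and the socket at (292,83), with its slots up and down in the image. The pressing path is clear.

```bash
python3 -c "
from h import *;import cv2
f=np.load('w3.npz');W=cloud(f['d'],f['K'],f['T']);q=W[(W[...,2]>.025)&(W[...,2]<.034)&(np.hypot(W[...,0]-.51,W[...,1]-.191)<.15)]
print(cv2.minAreaRect(q[:,:2].astype(np.float32)))
a=np.radians(18.8)
"
python3 -m crank '[{"x":1.8,"y":-2.6,"z":2.5,"turn":0},{"x":1.8,"y":-2.6,"z":2.5,"turn":0},{"x":1.8,"y":-2.6,"z":2.5,"turn":0},{"x":1.8,"y":-2.5,"z":2.5,"turn":0},{"x":0,"y":0,"z":2.5,"turn":0}]'
python3 -m crank '[{"x":0,"y":0,"z":1.0,"turn":0},{"x":0,"y":0,"z":0,"turn":0}]'
```

```text
((0.5054458379745483, 0.18268632888793945), (0.1148764118552208, 0.2829650044441223), 18.66521453857422)
time: 3.25
tool_pos: [0.4909, 0.2555, 0.1054]
tool_rot: [-0.0, 0.994, 0.114, 0.001]
contact_force: [-0.3, -0.1, -0.5]
gripper_width: 0.004
grasp_force: 0.0
time: 3.45
tool_pos: [0.4882, 0.2531, 0.0943]
tool_rot: [0.001, 0.994, 0.113, -0.002]
contact_force: [0.4, -0.8, -0.3]
gripper_width: -0.001
grasp_force: 0.0
```

```bash
python3 -m crank '[{"x":0,"y":-0.2,"z":0.8,"turn":0},{"x":0,"y":0,"z":0.8,"turn":0},{"x":0,"y":0,"z":0.4,"turn":0},{"x":0,"y":0,"z":0.3,"turn":0},{"x":0,"y":0,"z":0,"turn":0}]'
python3 -m crank '[{"x":0,"y":0,"z":0.3,"turn":0},{"x":0,"y":0,"z":0.1,"turn":0},{"x":0,"y":0,"z":0,"turn":0}]'
```

```text
time: 3.95
tool_pos: [0.4895, 0.2568, 0.0743]
tool_rot: [0.0, 0.994, 0.114, 0.001]
contact_force: [0.6, -2.1, 5.7]
gripper_width: 0.002
grasp_force: 2.7
time: 4.25
tool_pos: [0.4895, 0.2568, 0.0707]
tool_rot: [0.0, 0.994, 0.114, 0.001]
contact_force: [-0.8, -2.9, 6.7]
gripper_width: 0.0
grasp_force: 3.5
```

```bash
python3 -m crank '[{"x":0,"y":0,"z":0.2,"turn":0},{"x":0,"y":0,"z":0.1,"turn":0},{"x":0,"y":0,"z":0,"turn":0}]'
python3 -m crank '[{"x":0,"y":0,"z":0.1,"turn":0},{"x":0,"y":0,"z":0.1,"turn":0},{"x":0,"y":0,"z":0,"turn":0}]'
```

```text
time: 4.55
tool_pos: [0.4895, 0.2569, 0.0681]
tool_rot: [0.0, 0.994, 0.114, 0.001]
contact_force: [-1.5, -4.2, 7.6]
gripper_width: 0.002
grasp_force: 4.1
time: 4.85
tool_pos: [0.4897, 0.2569, 0.0679]
tool_rot: [0.001, 0.993, 0.114, 0.001]
contact_force: [-6.2, -4.5, 18.2]
gripper_width: 0.001
grasp_force: 8.9
```

```bash
python3 -m crank '[{"x":0,"y":0,"z":0,"turn":0},{"x":0,"y":0,"z":-0.8,"turn":0},{"x":0,"y":0,"z":-2.0,"turn":0},{"x":0,"y":0,"z":-4,"turn":0},{"x":0,"y":0,"z":-4,"turn":0}]'
python3 -m crank '[{"x":0,"y":0,"z":-4,"turn":-0.145},{"x":0,"y":0,"z":0,"turn":-0.145},{"x":0,"y":0,"z":0,"turn":-0.145},{"x":0,"y":0,"z":0,"turn":-0.145},{"x":0,"y":0,"z":0,"turn":-0.145}]' 60
python3 -m crank '[{"x":0,"y":0,"z":0,"turn":-0.145},{"x":0,"y":0,"z":0,"turn":-0.145},{"x":0,"y":0,"z":0,"turn":-0.145},{"x":0,"y":0,"z":0,"turn":-0.145},{"x":0,"y":0,"z":0,"turn":-0.145}]'
python3 -m crank '[{"x":0,"y":0,"z":0,"turn":-0.145},{"x":0,"y":0,"z":0,"turn":-0.145},{"x":0,"y":0,"z":0,"turn":-0.11},{"x":0,"y":0,"z":0,"turn":0}]'
python3 look.py w4
python3 -c "
from h import *
from plant import manip
print(delta(manip.state(),[.5922,-.171,.13],119.3))"
```

```text
time: 5.35
tool_pos: [0.4874, 0.2569, 0.1722]
tool_rot: [0.0, 0.994, 0.114, -0.001]
contact_force: [0.9, 0.3, 0.7]
gripper_width: 0.002
grasp_force: 0.0
time: 5.85
tool_pos: [0.4881, 0.2572, 0.212]
tool_rot: [-0.0, 0.887, 0.461, -0.0]
contact_force: [0.2, 0.8, -0.2]
gripper_width: 0.6
grasp_force: 0.0
time: 6.35
tool_pos: [0.4881, 0.2571, 0.2118]
tool_rot: [-0.0, 0.666, 0.746, -0.0]
contact_force: [0.4, 1.4, 0.4]
gripper_width: 0.599
grasp_force: 0.0
time: 6.75
tool_pos: [0.4882, 0.2571, 0.2119]
tool_rot: [-0.0, 0.507, 0.862, -0.0]
contact_force: [-0.0, 0.0, -0.4]
gripper_width: 0.6
grasp_force: 0.0
6.8 [0.48822464 0.25707362 0.21193669] [ 0.35 -0.11  1.8   0.    1.45 -0.16]
socket 1481 0.06131010031965013 ((0.529994010925293, 0.12895429134368896), (0.05848925933241844, 0.059239551424980164), 29.020673751831055) ((0.5304815173149109, 0.12867751717567444), 0.030294053256511688)
plunger 1168 0.07955601723753439 ((0.487300843000412, 0.25667470693588257), (0.03508530557155609, 0.03465484082698822), 18.931926727294922) ((0.48721370100975037, 0.2564084827899933), 0.017941884696483612)
to plunger [array([-0.35, -0.1 ,  6.19]), 'heading', np.float64(118.93), 'turn', np.float64(-0.008)]
[array([-42.5 , -11.6 ,   8.18]), 'heading', np.float64(118.93), 'turn', np.float64(-0.007)]
```

```bash
python3 -m crank '[{"x":-3.5,"y":-1.0,"z":0,"turn":0},{"x":-3.5,"y":-1.0,"z":0,"turn":0},{"x":-3.5,"y":-1.0,"z":0,"turn":0},{"x":-3.5,"y":-1.0,"z":0,"turn":0},{"x":-3.5,"y":-1.0,"z":0,"turn":0}]'
python3 -m crank '[{"x":-3.5,"y":-1.0,"z":0,"turn":0},{"x":-3.5,"y":-1.0,"z":0,"turn":0},{"x":-3.5,"y":-1.0,"z":0,"turn":0},{"x":-3.5,"y":-1.0,"z":0,"turn":0},{"x":-3.5,"y":-1.0,"z":0,"turn":0}]'
python3 -m crank '[{"x":-3.5,"y":-0.8,"z":2.0,"turn":0},{"x":-3.5,"y":-0.8,"z":2.0,"turn":0},{"x":-1.5,"y":0,"z":2.0,"turn":0},{"x":0,"y":0,"z":0,"turn":0},{"x":0,"y":0,"z":0,"turn":0}]'
python3 look.py w5
python3 -c "
from h import *
from plant import manip
print(delta(manip.state(),[.5922,-.171,.02],119.3))"
```

```text
time: 7.3
tool_pos: [0.5299, 0.0785, 0.2123]
tool_rot: [-0.0, 0.508, 0.861, 0.0]
contact_force: [0.8, -0.7, 0.2]
gripper_width: 0.597
grasp_force: 0.0
time: 7.8
tool_pos: [0.5712, -0.0989, 0.2122]
tool_rot: [-0.0, 0.508, 0.861, 0.0]
contact_force: [0.8, 0.9, -0.3]
gripper_width: 0.598
grasp_force: 0.0
time: 8.3
tool_pos: [0.598, -0.1792, 0.1518]
tool_rot: [-0.001, 0.508, 0.861, 0.0]
contact_force: [0.2, -0.1, 0.7]
gripper_width: 0.601
grasp_force: 0.0
8.35 [ 0.59854321 -0.17896332  0.15300224] [-0.41  0.11  1.69  0.    1.35 -0.92]
key 1174 0.05658600343089789 ((0.5916540622711182, -0.1707385778427124), (0.015680043026804924, 0.04545211419463158), 29.34610939025879) ((0.5920780301094055, -0.17061665654182434), 0.023666294291615486)
to plunger [array([43.13, 11.4 ,  0.3 ]), 'heading', np.float64(119.02), 'turn', np.float64(-0.007)]
[array([ 1.  , -0.18, 13.3 ]), 'heading', np.float64(119.02), 'turn', np.float64(-0.005)]
```

View pics/w5.png

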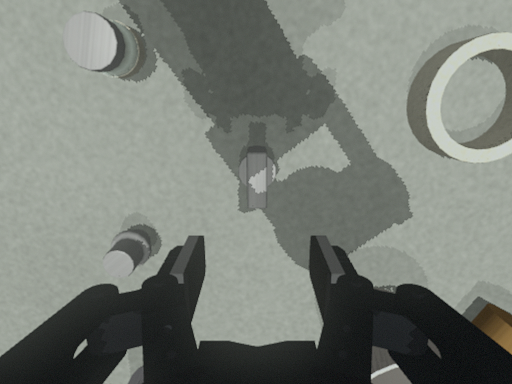

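Wrist view: the key's bar is at (257,180), centred between the fingers and aligned with them. The plug (125,255), jar (95,40) and tape are clear. I'll descend.

```bash
python3 -m crank '[{"x":0.5,"y":-0.1,"z":2.0,"turn":-0.005},{"x":0.5,"y":-0.1,"z":2.0,"turn":0},{"x":0,"y":0,"z":2.0,"turn":0},{"x":0,"y":0,"z":2.0,"turn":0},{"x":0,"y":0,"z":0,"turn":0}]'
python3 -m crank '[{"x":0,"y":0,"z":0,"turn":0}]'
python3 -c "
from h import *
from plant import manip
print(delta(manip.state(),[.592,-.1708,.028],119.3))"
```

```text
time: 8.85
tool_pos: [0.5903, -0.17, 0.0707]
tool_rot: [-0.002, 0.505, 0.863, -0.0]
contact_force: [-1.6, 0.2, -0.3]
gripper_width: 0.6
grasp_force: 0.0
time: 8.95
tool_pos: [0.5923, -0.1712, 0.0737]
tool_rot: [0.001, 0.505, 0.863, 0.0]
contact_force: [0.1, -0.8, 0.8]
gripper_width: 0.594
grasp_force: 0.0
[array([ 0.06, -0.01,  4.57]), 'heading', np.float64(119.38), 'turn', np.float64(0.001)]
```

```bash
python3 -m crank '[{"x":0,"y":0,"z":2,"turn":0},{"x":0,"y":0,"z":1.5,"turn":0},{"x":0,"y":0,"z":1.0,"turn":0},{"x":0,"y":0,"z":0,"turn":0},{"x":0,"y":0,"z":0,"turn":0}]'
python3 -m crank '[{"x":0,"y":0,"z":0,"turn":0},{"x":0,"y":0,"z":0,"turn":0},{"x":0,"y":0,"z":0,"turn":0},{"x":0,"y":0,"z":0,"turn":0},{"x":0,"y":0,"z":0,"turn":0}]' 0
python3 -m crank '[{"x":0,"y":0,"z":0,"turn":0},{"x":0,"y":0,"z":0,"turn":0}]'
```

```text
time: 9.45
tool_pos: [0.5919, -0.1719, 0.0276]
tool_rot: [0.0, 0.505, 0.863, 0.0]
contact_force: [-0.7, 0.0, 0.1]
gripper_width: 0.597
grasp_force: 0.0
time: 9.95
tool_pos: [0.5923, -0.1721, 0.0281]
tool_rot: [0.001, 0.505, 0.863, 0.0]
contact_force: [-0.2, 0.5, 2.7]
gripper_width: 0.177
grasp_force: 61.5
time: 10.15
tool_pos: [0.5924, -0.1721, 0.0281]
tool_rot: [0.001, 0.505, 0.863, 0.0]
contact_force: [-0.1, 0.3, 5.1]
gripper_width: 0.176
grasp_force: 61.7
```

```bash
python3 -m crank '[{"x":0,"y":0,"z":-1,"turn":0},{"x":0,"y":0,"z":-3,"turn":0},{"x":0,"y":0,"z":-4,"turn":0},{"x":0,"y":0,"z":-4,"turn":0},{"x":0,"y":0,"z":-2,"turn":0}]'
python3 -m crank '[{"x":0,"y":0,"z":0,"turn":-0.138},{"x":0,"y":0,"z":0,"turn":-0.138},{"x":0,"y":0,"z":0,"turn":-0.138},{"x":0,"y":0,"z":0,"turn":-0.138},{"x":0,"y":0,"z":0,"turn":-0.138}]'
python3 -m crank '[{"x":0,"y":0,"z":0,"turn":-0.138},{"x":0,"y":0,"z":0,"turn":-0.138},{"x":0,"y":0,"z":0,"turn":-0.138},{"x":0,"y":0,"z":0,"turn":-0.138},{"x":0,"y":0,"z":0,"turn":-0.138}]'
python3 -m crank '[{"x":0,"y":0,"z":0,"turn":0}]'
python3 -c "
from h import *
from plant import manip
print(delta(manip.state(),[.5314,.1286,.16],198.7))"
```

```text
time: 10.65
tool_pos: [0.5928, -0.1723, 0.1714]
tool_rot: [0.002, 0.505, 0.863, 0.0]
contact_force: [1.3, 0.3, -1.0]
gripper_width: 0.173
grasp_force: 60.9
time: 11.15
tool_pos: [0.5909, -0.1715, 0.1665]
tool_rot: [-0.001, 0.181, 0.984, 0.0]
contact_force: [-0.6, -0.4, -1.3]
gripper_width: 0.177
grasp_force: 61.0
time: 11.65
tool_pos: [0.5909, -0.1715, 0.1665]
tool_rot: [-0.001, -0.163, 0.987, 0.001]
contact_force: [-0.5, -0.1, -1.2]
gripper_width: 0.176
grasp_force: 61.0
time: 11.75
tool_pos: [0.591, -0.1716, 0.1665]
tool_rot: [-0.001, -0.16, 0.987, 0.0]
contact_force: [0.1, -0.3, -1.3]
gripper_width: 0.176
grasp_force: 61.0
[array([-3.81, 30.36,  0.69]), 'heading', np.float64(-161.61), 'turn', np.float64(-0.005)]
```

```bash
python3 -m crank '[{"x":-1.0,"y":3.0,"z":0,"turn":-0.005},{"x":-1.0,"y":3.0,"z":0,"turn":0},{"x":-1.0,"y":3.0,"z":0,"turn":0},{"x":-1.0,"y":3.0,"z":0,"turn":0},{"x":-1.0,"y":3.0,"z":0,"turn":0}]'
python3 -m crank '[{"x":-1.0,"y":3.0,"z":0,"turn":0},{"x":-1.0,"y":3.0,"z":0,"turn":0},{"x":-1.0,"y":3.0,"z":0,"turn":0},{"x":-1.0,"y":3.0,"z":0,"turn":0},{"x":-1.0,"y":3.0,"z":0,"turn":0}]'
python3 -m crank '[{"x":0,"y":0.3,"z":0,"turn":0},{"x":0,"y":0,"z":0,"turn":0}]'
python3 look.py w6
python3 -c "
from h import *
from plant import manip
print(delta(manip.state(),[.5314,.1286,.16],198.7))"
```

```text
time: 12.25
tool_pos: [0.5906, -0.0125, 0.1669]
tool_rot: [-0.001, -0.161, 0.987, 0.0]
contact_force: [0.3, -1.0, -0.8]
gripper_width: 0.179
grasp_force: 61.0
time: 12.75
tool_pos: [0.5899, 0.1456, 0.1669]
tool_rot: [-0.001, -0.161, 0.987, -0.0]
contact_force: [0.3, 0.1, -0.6]
gripper_width: 0.178
grasp_force: 61.0
time: 12.95
tool_pos: [0.589, 0.1477, 0.1668]
tool_rot: [-0.001, -0.162, 0.987, -0.0]
contact_force: [-0.1, 0.6, -1.8]
gripper_width: 0.174
grasp_force: 60.8
13.0 [0.58918096 0.14692155 0.16691679] [ 0.12  0.06  1.72 -0.    1.37 -1.77]
socket 2917 0.06174325307164382 ((0.5307860374450684, 0.1276945322751999), (0.05889248102903366, 0.05885443836450577), 63.072227478027344) ((0.5309293270111084, 0.1278480440378189), 0.029976895079016685)
plunger 2109 0.07977984572259678 ((0.48773694038391113, 0.2548438608646393), (0.03476570546627045, 0.03495466709136963), 45.897682189941406) ((0.4878080487251282, 0.25542545318603516), 0.018238676711916924)
to plunger [array([ 6.09, 13.3 ,  1.69]), 'heading', np.float64(-161.37), 'turn', np.float64(1.383)]
[array([6.06, 0.11, 0.7 ]), 'heading', np.float64(-161.37), 'turn', np.float64(-0.001)]
```

View pics/w6.png

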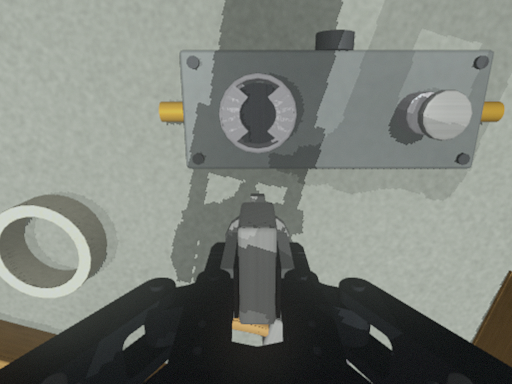

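Wrist view: the socket is at (258,112) with slots up and down. The key in hand is at (257,265), aligned with it, with the front lug at (258,197). Next I'll measure the key's offset in the hand and the slot axis.

Run:
```python
from h import *;import cv2
from plant import manip
s=manip.state();f=np.load('w6.npz');W=cloud(f['d'],f['K'],f['T'])
w,x,y,z=s["tool_rot"];R=Rotation.from_quat([x,y,z,w]).as_matrix()
t=(W-s["tool_pos"])@R
q=t[(abs(t[...,1])<.0075)&(t[...,2]<.035)&(abs(t[...,0])<.04)&(t[...,2]>-.05)]
h,e=np.histogram(q[:,2],bins=np.arange(-.05,.036,.004));print(list(zip((e[:-1]*1e3).round(),h)))
top=q[abs(q[:,2]-np.median(q[(q[:,2]<-.02)&(q[:,2]>-.04),2]))<.003];print("top",top.min(0),top.max(0),cv2.minAreaRect(top[:,:2].astype(np.float32)))
lug=q[q[:,2]>.015];print("lug",lug.min(0),lug.max(0))
# slots: points below the rim inside socket, seen in tool axes
c=np.array([.5312,.1282,.062]);tc=(c-s["tool_pos"])@R
u=W-c;m=(np.hypot(u[...,0],u[...,1])<.0255)&(u[...,2]<-.004)&(u[...,2]>-.03)
g=u[m][:,:2];r=np.hypot(*g.T);g=g[r>.0155]; a=np.degrees(np.arctan2(g[:,1],g[:,0]));
D=np.exp(2j*np.radians(a)).mean();print("slot axis",np.degrees(np.angle(D))/2,len(g),"socket in tool",tc*100)
```

```text
[(np.float64(-50.0), np.int64(0)), (np.float64(-46.0), np.int64(0)), (np.float64(-42.0), np.int64(1)), (np.float64(-38.0), np.int64(38)), (np.float64(-34.0), np.int64(62)), (np.float64(-30.0), np.int64(3554)), (np.float64(-26.0), np.int64(134)), (np.float64(-22.0), np.int64(130)), (np.float64(-18.0), np.int64(117)), (np.float64(-14.0), np.int64(102)), (np.float64(-10.0), np.int64(102)), (np.float64(-6.0), np.int64(93)), (np.float64(-2.0), np.int64(84)), (np.float64(2.0), np.int64(19)), (np.float64(6.0), np.int64(0)), (np.float64(10.0), np.int64(0)), (np.float64(14.0), np.int64(0)), (np.float64(18.0), np.int64(26)), (np.float64(22.0), np.int64(86)), (np.float64(26.0), np.int64(13)), (np.float64(30.0), np.int64(0))]
top [-0.02118939 -0.00749472 -0.03153669] [ 0.02530387  0.00749946 -0.02558474] ((0.0020533427596092224, 4.874076694250107e-06), (0.04649457335472107, 0.014968221075832844), 0.0421711727976799)
lug [ 0.01788235 -0.00352576  0.02067424] [0.02208831 0.00377924 0.02715244]
slot axis 24.31386744676913 657 socket in tool [ 6.08178046  0.08208034 10.49778116]
```

```bash
python3 -m crank '[{"x":1.5,"y":0,"z":1.0,"turn":0},{"x":1.5,"y":0,"z":1.0,"turn":0},{"x":1.5,"y":0,"z":1.5,"turn":0},{"x":1.43,"y":0.03,"z":1.5,"turn":0},{"x":0,"y":0,"z":1.5,"turn":0}]'
python3 -m crank '[{"x":0,"y":0,"z":0,"turn":0},{"x":0,"y":0,"z":0,"turn":0}]'
python3 - <<'E'
from h import *
from plant import manip
h=np.radians(198.63);k=.00205*np.array([np.cos(h),np.sin(h)])
s=manip.state();print(s["tool_pos"],delta(s,[.53085-k[0],.12775-k[1],.0745],198.65))
grab(manip,"wrist","w7");grab(manip,"scene","s7")
import cv2;a=cv2.imread("pics/w7.png");b=cv2.imread("pics/s7.png")
cv2.imwrite("pics/c7.png",np.hstack([a[20:384,90:440],cv2.resize(b[90:220,240:370],(364,364),interpolation=cv2.INTER_CUBIC)]))
E
```

```text
time: 13.5
tool_pos: [0.5321, 0.1269, 0.1014]
tool_rot: [-0.0, -0.161, 0.987, -0.0]
contact_force: [0.4, 0.9, -2.3]
gripper_width: 0.176
grasp_force: 60.8
time: 13.7
tool_pos: [0.5339, 0.128, 0.1024]
tool_rot: [0.0, -0.162, 0.987, -0.0]
contact_force: [0.4, 0.6, -1.2]
gripper_width: 0.178
grasp_force: 60.8
[0.53386548 0.12804066 0.10235822] [array([0.09, 0.07, 2.79]), 'heading', np.float64(-161.38), 'turn', np.float64(-0.0)]
```

View pics/c7.png

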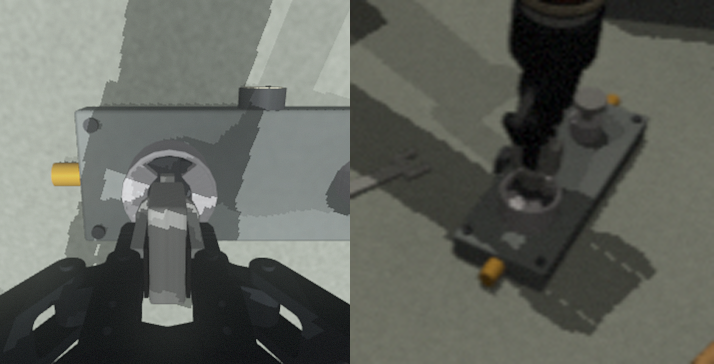

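The front lug (168,178 in the crop) sits over the front slot, centred in the socket ring. I'll lower it.

```bash
python3 -m crank '[{"x":0.05,"y":0.05,"z":0.5,"turn":0},{"x":0.05,"y":0,"z":0.4,"turn":0},{"x":0,"y":0,"z":0.3,"turn":0},{"x":0,"y":0,"z":0.2,"turn":0},{"x":0,"y":0,"z":0,"turn":0}]'
python3 -m crank '[{"x":0,"y":0,"z":0.3,"turn":0},{"x":0,"y":0,"z":0.2,"turn":0},{"x":0,"y":0,"z":0,"turn":0}]'
```

```text
time: 14.3
tool_pos: [0.5319, 0.1287, 0.0878]
tool_rot: [-0.0, -0.162, 0.987, 0.0]
contact_force: [0.0, 0.2, -1.3]
gripper_width: 0.175
grasp_force: 60.8
time: 14.6
tool_pos: [0.5319, 0.1286, 0.0829]
tool_rot: [-0.0, -0.162, 0.987, 0.0]
contact_force: [0.1, -1.3, -1.1]
gripper_width: 0.179
grasp_force: 60.8
```

```bash
python3 -m crank '[{"x":0,"y":0,"z":0.2,"turn":0},{"x":0,"y":0,"z":0.2,"turn":0},{"x":0,"y":0,"z":0.2,"turn":0},{"x":0,"y":0,"z":0.2,"turn":0},{"x":0,"y":0,"z":0,"turn":0}]'
python3 -m crank '[{"x":0,"y":0,"z":0.1,"turn":0},{"x":0,"y":0,"z":0.1,"turn":0},{"x":0,"y":0,"z":0,"turn":0}]'
python3 -m crank '[{"x":0,"y":0,"z":0.1,"turn":0},{"x":0,"y":0,"z":0,"turn":0}]'
```

```text
time: 15.1
tool_pos: [0.5324, 0.1287, 0.0754]
tool_rot: [0.0, -0.162, 0.987, -0.0]
contact_force: [-1.4, 0.7, 1.5]
gripper_width: 0.174
grasp_force: 61.4
time: 15.4
tool_pos: [0.5324, 0.1287, 0.0734]
tool_rot: [0.0, -0.162, 0.987, -0.0]
contact_force: [-1.0, 0.7, 2.6]
gripper_width: 0.175
grasp_force: 61.5
time: 15.6
tool_pos: [0.5324, 0.1287, 0.0724]
tool_rot: [0.0, -0.162, 0.987, 0.0]
contact_force: [-0.1, -0.9, 3.1]
gripper_width: 0.18
grasp_force: 61.5
```

```bash
python3 -m crank '[{"x":0,"y":0,"z":0.1,"turn":0},{"x":0,"y":0,"z":0,"turn":0}]'
python3 -m crank '[{"x":0,"y":0,"z":0.05,"turn":0},{"x":0,"y":0,"z":0,"turn":0}]'
```

```text
time: 15.8
tool_pos: [0.5324, 0.1287, 0.072]
tool_rot: [0.0, -0.162, 0.987, -0.0]
contact_force: [-2.4, 0.1, 5.9]
gripper_width: 0.18
grasp_force: 62.1
time: 16.0
tool_pos: [0.5325, 0.1287, 0.0721]
tool_rot: [0.0, -0.162, 0.987, -0.0]
contact_force: [-4.2, -0.3, 8.1]
gripper_width: 0.172
grasp_force: 62.6
```

The force jumped at TCP z 0.072, so the flange is on the rim. Now I'll turn clockwise, shifting along y so the rotation is about the key's axis, which is 2 mm off the TCP.

```bash
python3 -m crank '[{"x":0,"y":-0.0225,"z":0,"turn":0.11},{"x":0,"y":-0.0225,"z":0,"turn":0.11},{"x":0,"y":-0.0225,"z":0,"turn":0.11},{"x":0,"y":-0.0225,"z":0,"turn":0.11},{"x":0,"y":-0.0225,"z":0,"turn":0.11}]'
python3 -c "
from plant import manip
s=manip.state();print(s['ft_torque'],s['joint_pos'].round(3))"
```

```text
time: 16.5
tool_pos: [0.5335, 0.128, 0.0721]
tool_rot: [0.001, 0.114, 0.994, 0.001]
contact_force: [0.2, 2.2, 5.7]
gripper_width: 0.176
grasp_force: 62.0
[0.28686683 0.08005875 0.06631043] [ 9.900e-02  2.500e-02  1.922e+00  1.000e-03  1.192e+00 -1.244e+00]
```

```bash
python3 -m crank '[{"x":0,"y":-0.0225,"z":0.02,"turn":0.11},{"x":0,"y":-0.0225,"z":0,"turn":0.11},{"x":0,"y":-0.0225,"z":0,"turn":0.11},{"x":0,"y":-0.0225,"z":0,"turn":0.11},{"x":0,"y":-0.0225,"z":0,"turn":0.11}]'
python3 -m crank '[{"x":0,"y":-0.0225,"z":0.02,"turn":0.11},{"x":0,"y":-0.0225,"z":0,"turn":0.11},{"x":0,"y":-0.0225,"z":0,"turn":0.11},{"x":0,"y":-0.0225,"z":0,"turn":0.11},{"x":0,"y":-0.0225,"z":0,"turn":0.11}]'
python3 -m crank '[{"x":0,"y":0,"z":0,"turn":0},{"x":0,"y":0,"z":0,"turn":0}]'
python3 - <<'E'
from h import *;import cv2
from plant import manip
s=manip.state();print(s['ft_torque'],s['joint_pos'].round(3),delta(s,[.53085,.12775,.072],108.65))
p,d,K,T=grab(manip,"wrist","w8");W=cloud(d,K,T)
q=W[(W[...,2]>.097)&(W[...,2]<.105)&(np.hypot(W[...,0]-.531,W[...,1]-.128)<.035)]
print(np.median(q[:,2]),cv2.minAreaRect(q[:,:2].astype(np.float32)))
E
```

```text
time: 17.0
tool_pos: [0.5331, 0.1272, 0.0721]
tool_rot: [0.001, 0.379, 0.925, 0.001]
contact_force: [-0.4, 2.7, 5.9]
gripper_width: 0.182
grasp_force: 62.1
time: 17.5
tool_pos: [0.5322, 0.1267, 0.0721]
tool_rot: [0.001, 0.616, 0.788, 0.002]
contact_force: [0.3, 2.1, 7.5]
gripper_width: 0.178
grasp_force: 62.3
time: 17.7
tool_pos: [0.5322, 0.1267, 0.0721]
tool_rot: [0.001, 0.615, 0.789, 0.002]
contact_force: [-0.1, 2.2, 7.2]
gripper_width: 0.176
grasp_force: 62.3
[0.35956027 0.21175628 0.15791296] [ 9.700e-02  2.100e-02  1.926e+00  1.000e-03  1.192e+00 -1.510e-01] [array([ 0.13, -0.11,  0.01]), 'heading', np.float64(104.17), 'turn', np.float64(-0.078)]
0.10071474073204395 ((0.5313559770584106, 0.12744565308094025), (0.039693865925073624, 0.043539125472307205), 53.99477767944336)
```

View pics/w8.png

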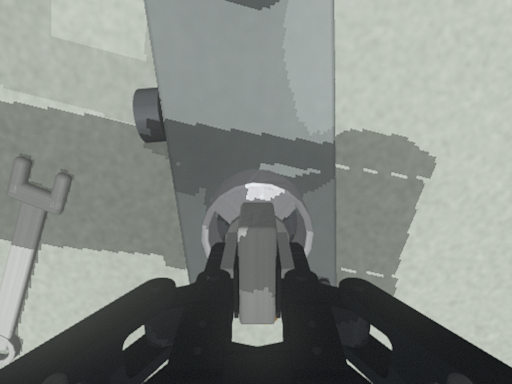

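The key's bar is in line with the fingers at (257,270) and turned 94° from entry. The flange height is unchanged at 0.0721 m. A small extra push and turn for margin, then I'll hand in.

```bash
python3 -m crank '[{"x":0,"y":0,"z":0.05,"turn":0.02},{"x":0,"y":0,"z":0,"turn":0},{"x":0,"y":0,"z":0,"turn":0},{"x":0,"y":0,"z":0,"turn":0},{"x":0,"y":0,"z":0,"turn":0}]'
python3 -c "
from plant import manip
print(manip.state()['ft_torque'],manip.job_done())"
```

```text
time: 18.25
tool_pos: [0.5322, 0.1267, 0.072]
tool_rot: [0.001, 0.622, 0.783, 0.001]
contact_force: [-2.3, 2.0, 10.1]
gripper_width: 0.176
grasp_force: 62.7
the job is handed in; nothing more can be done
[0.3037122  0.51733604 0.14746762] None
```

The job is handed in at 18.25 s: I pressed the vent plunger to its stop and it sprang back up, then seated the drain key, turned it about 95° clockwise, and ended still gripping it there with the flange on the rim.

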